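# Seat a trailer coupler on the weld fixture's ball and lock its latch

## Robot

A 6-joint arm with a two-finger parallel gripper is mounted at the origin on the work surface; the furniture and walls round the work are solid. World frame = base frame: x ahead of the robot, y to its left, z up, the work surface at z = 0. Lengths are in mm, angles in degrees, forces in N, time in s.
With the tool pointing down it reaches from about 300 to 850 mm from the base axis. Payload 4.2 kg.
Tool frame: the origin (TCP) lies at the very end of the fingers, on their centre line; the grasp point (between the pads) lies 19 mm behind it (env.grip_depth is the distance from the TCP to the grasp point, in mm); z points along the fingers, y is the line along which they close (so a half turn about z gives the same grasp; the last joint's range is limited). The gripper opens to 91 mm and grips with 3 to 60 N. Pads are 32 mm wide; open, the fingers measure 118 mm over their backs; the gripper's body (76 mm by 178 mm) begins 60 mm behind the grasp point.
Start: joints at [-77.292, 18.312, 89.639, -0, 72.044, -1.146], TCP at [137.687, -558.29, 193.576] pointing down, gripper open.
Joint ranges: [-177.97, 177.97], [-48.28, 115.42], [12.27, 149.76], [-77.06, 257.06], [2.81, 150.46], [-146.56, 146.56]. Speed limits (degrees/s): [147.25, 147.25, 180, 180, 180, 180].

## Interface

Orientations are given as [roll, pitch, yaw] about the fixed x, y, z axes, in that order (R = Rz(yaw) Ry(pitch) Rx(roll)).
In Python, from workcell import env, cams gives the robot as it stands.
- The arm moves only by the tool apply_moves, never from a script. Its argument "deltas" is a list of rows, each a list of 5 numbers: the shift along the tool's x, y, z in m, then the turn about the tool's z in rad, then the opening, from -1 (shut) to 1 (fully open), so that 0 is half open. In form: [[tx, ty, tz, roll, gripper], ...]. A call has 1 to 5 rows; each row is the pose to reach, as a shift and turn from the pose commanded when the call began, along the tool's axes at that moment; what a row does not reach only later rows make up. A row lasts 1/10 s, in which the tool goes at most 50 mm and 8.59 degrees, less where a joint would pass 70% of its speed; a pose out of reach is approached as far as the arm can. A call with a gripper value outside its range is refused whole. The fingers move at their own pace and stop on an object; "grip_force" is the grip in N (left out, the last holds). Time passes only in rows, so rows that repeat a pose let the fingers close. It gives the time, the measured TCP pose, the force, the opening and the grip force at its end, in the units of the state.
- env.state(): the state, without advancing time (a new reading comes with each control period).
- cams.grab_frame(name): name is "scene" or "side" or "wrist"; returns the picture (384x512x3 uint8, blue, green, red); there is no depth.
- cams.get_calibration(name): a dict with "mtx" (3x3 intrinsics, pixels), "eye" and "attitude" of the camera in the world; the wrist camera has in their place "tool_from_camera" (4x4, takes a point from camera to tool coordinates, whose origin is the TCP and whose axes are the flange's). Camera axes: x right, y down, z forward; pixel columns grow to the right and rows downward; lengths in mm; the calibration is good to about 2 mm. A picture is of the moment at which its call begins: read the wrist's pose just before it. get_calibration takes no time and is no camera call.
- env.job_done(): hands the job in; it is judged then, once.
The state is a dict: "time_s": time; "qpos": joint angles; "qvel": joint speeds; "effort": joint torques, N m; "ee_pos": TCP position; "ee_rot": TCP orientation; "force": force on the tool from outside, world axes, zero at the start; "torque": the same for the moment, N m; "gripper_width": finger opening in mm; "gripper_force": force on a finger pad.
Only numpy, scipy, OpenCV 4.12 (cv2) and the standard library are available. Lean on these libraries where they do the work, as an engineer would, in place of code of your own. Each camera call takes 0.05 s, during which the arm holds its last target. There are 200 camera calls.

## Task

Put the loose trailer coupler on the blue weld fixture so that it can be welded true: lower its socket over the ball with its square drawbar tube lying in the saddle, and push it down against the stiff trip cup inside until the ball is fully home and the green pin stands up out of the dome. Then press the red latch lever down until its catch snaps and holds it, and let go. Feel for the stops: never load the fixture with more than about 6 kg, and leave the other things on the bench where they are.

Things in the scene. Friction and masses are not known exactly. Their poses are not given: they have to be found in the camera images.
- coupler: Loose 0.6 kg trailer coupler, flat on the bench. Origin: underside, on the axis of its upright socket; +x nose, -x drawbar tube. Dark head: flat parallel cheeks 54 mm apart (x -19 to 19, z 0 to 36), domed top at z 48; socket bore 42 mm, open below. Square tube 36 x 36 mm, x -38 to -150, underside z 0. Grease nipple on the nose to x 39. Lever behind the head, rising backwards.
- socket_centre (a point): Centre of the 40 mm ball when it is home in the socket: coupler frame (0, 0, 22 mm); then it coincides with ball_centre but for 1 mm of play to each side. For the last 8 mm the ball pushes a stiff trip cup up into the roof: this takes about 28 N in all (the coupler's own 6 N included) right to the end and the cup stays where it is left. Home is a hard stop; a green 8 mm pin then stands 8 mm out of the dome.
- lever (a joint): Latch lever angle: 0 = up as found (rising from the pivot to the rear at 0.8 rad above level), 0.8 = level along the tube, a hard stop. A spring lifts it (0.35 N m at first, 0.9 N m near level); from 0.64 to 0.72 it also has to push the spring catch aside, 1.1 N m at most. The catch gets hold of it only at 0.79, just short of the stop, and then keeps it at about 0.775; short of that it springs up again.
- lever_pivot (a point): Lever's pivot axis (across the coupler): coupler frame (-36, 0, 46 mm). The lever is a bar 18 mm wide reaching 102 mm from here; its outer 42 mm is a red grip 25 mm wide, whose top lies 6 mm above the pivot when the lever is level. Its inside works a jaw that slides under the ball, which only goes if the ball is home.
- lever_pad (a point): Point on the top of the lever's red grip, 80 mm out from the pivot; it moves with the lever. With the lever up it lies 87 mm behind the socket axis and 108 mm above the coupler's underside.
- fixture: Blue steel plate 206 x 92 x 10 mm fixed to the bench, with the ball and the saddle. Origin: plate's underside, below the ball; the coupler's nose goes to its +x (plate ends 42 mm that side of the ball), its tube to -x (plate ends 164 mm that side). All forces that the coupler puts on it (its own 6 N weight and side loads included) must stay below 60 N in sum.
- ball_centre (a point): Centre of the 40 mm steel tow ball, fixed, 62 mm above the bench, on a neck of 20 mm diameter. With the coupler home its underside is level, 40 mm above the bench.
- saddle: Dark steel saddle on the plate that carries the tube. Origin: middle of its bed, 40 mm above the bench, 128 mm behind the ball (fixture -x); bed 26 mm along the tube, about 50 mm wide between flared cheeks 18 mm high.
- marker: White paint marker with black cap, 131 x 16 x 17 mm, lying loose; bystander.
- tape: Yellow tape measure, 82 x 32 x 60 mm, standing loose; bystander.
- magnet: Grey welding magnet, 46 x 24 x 66 mm, standing loose; bystander.

How it is judged (in metres and radians):
On the way, in this order (a step that is already met when the one before it is completed fails the run):
1. the ball is fully home in the socket and the tube level in the saddle, the lever still up (z of socket_centre in the frame of ball_centre below 0.0015 m and horizontal distance between socket_centre and ball_centre below 0.003 m and angle between coupler's own z axis and vertical below 0.03 rad and angle between the x axis of coupler and the x axis of fixture, either way round below 0.06 rad and value of joint lever below 0.3 rad), for 0.2 s.
2. the lever is pressed down level, the ball still home (z of socket_centre in the frame of ball_centre below 0.0015 m and horizontal distance between socket_centre and ball_centre below 0.003 m and angle between coupler's own z axis and vertical below 0.03 rad and angle between the x axis of coupler and the x axis of fixture, either way round below 0.06 rad and value of joint lever above 0.75 rad), for 0.2 s.
At the end, for the whole second after the job is handed in: The ball is home (socket centre no more than 1.5 mm above and 3 mm beside the ball's centre), the coupler level within 0.03 rad and in line with the fixture within 0.06 rad, at rest, with the lever held down by its catch (above 0.75 rad) (all of step 2 and linear speed of coupler below 0.01 m/s); the robot touches nothing.
It fails at once if the coupler presses on the fixture with over 60 N (contact force between coupler and fixture above 60 N).
It fails at once if the marker, tape measure or magnet is moved by over 20 mm (distance of any of marker, tape, magnet from where it was at the start of the episode above 0.02 m).
It also fails if it takes over 72 s, if anything falls off the work surface, if the arm or the gripper's body presses on something with over 40 N, if the wrist force passes 120 N, or if a joint passes its speed limit or range.

## Working session

There is one attempt and no reset: what is moved stays moved. The work goes in short steps, Python scripts to look and compute and a tool call to move; the robot and the scene stay as the last step left them, time stands still between calls to the robot, and variables do not carry over. Pictures are saved under pics/ and viewed, at most 10 in all, crops included, and the job is handed in when it is done.

Besides the shell and the picture viewer there is one more tool, called after "Request:" by a JSON object that holds its "api" and its "payload", one argument or row to a line. apply_moves: Moves the arm, as the interface text tells. Its arguments: {"type":"object","properties":{"deltas":{"type":"array"},"grip_force":{"type":"number"}},"required":["deltas"]}

```bash
ls; mkdir -p pics
python3 - <<'E'
from workcell import env,cams
import cv2,numpy as np
s=env.state();print(s)
for n in("scene","side","wrist"):
    f=cams.grab_frame(n);cv2.imwrite(f"pics/{n}0.png",f);print(n,cams.get_calibration(n))
a=[cv2.imread(f"pics/{n}0.png") for n in("scene","side")]
E
```

```text
pics
{'time_s': 0.0, 'qpos': array([-7.72916546e+01,  1.83530265e+01,  8.97026998e+01,  4.09594538e-04,
        7.20450137e+01, -1.14571632e+00]), 'qvel': array([ 0.06366529, -0.08590526, -0.06855053,  0.0718408 , -0.12415634,
       -0.10172186]), 'effort': array([-1.12627797e-03, -4.12468386e+01, -2.31974852e+01,  7.25046219e-02,
        4.55814740e-02, -1.43739530e-04]), 'ee_pos': array([ 137.5751257 , -557.76813149,  192.73154105]), 'ee_rot': array([-1.79899288e+02, -2.40366126e-03,  1.38539330e+01]), 'force': array([-0.24258739,  0.61899619,  0.29057375]), 'torque': array([ 0.00373674,  0.02677328, -0.00447693]), 'gripper_force': 0.0, 'gripper_width': 91.18640251178753}
scene {'mtx': array([[399.83840424,   0.        , 251.77499461],
       [  0.        , 399.83840424, 190.47526914],
       [  0.        ,   0.        ,   1.        ]]), 'eye': array([ 230.60714921, -526.27614701,  720.99592285]), 'attitude': array([-136.31607662,   -0.31976639,  -29.15875959])}
side {'mtx': array([[493.46786484,   0.        , 255.32292285],
       [  0.        , 493.46786484, 197.55420345],
       [  0.        ,   0.        ,   1.        ]]), 'eye': array([  482.90507016, -1104.70135213,   751.1265733 ]), 'attitude': array([-1.20986657e+02,  8.25609720e-03, -3.40516959e+00])}
wrist {'mtx': array([[289.41834451,   0.        , 254.73352613],
       [  0.        , 289.41834451, 191.91416072],
       [  0.        ,   0.        ,   1.        ]]), 'tool_from_camera': array([[ 6.96110801e-04, -9.61155373e-01, -2.76007000e-01,
         7.83881945e+01],
       [ 9.99999531e-01,  8.55013014e-04, -4.55386558e-04,
         2.51189741e-01],
       [ 6.73686814e-04, -2.76006554e-01,  9.61155517e-01,
        -1.91217817e+02],
       [ 0.00000000e+00,  0.00000000e+00,  0.00000000e+00,
         1.00000000e+00]])}
```

View pics/scene0.png

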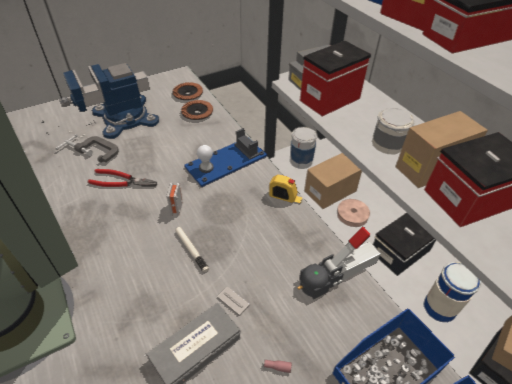

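View pics/side0.png

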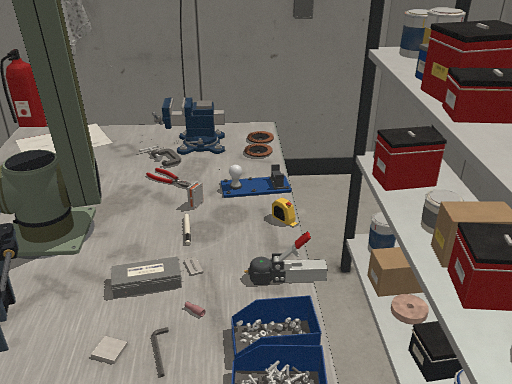

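```bash
cat > h.py <<'E'
from workcell import env,cams
import cv2,numpy as np
from scipy.spatial.transform import Rotation as Ro
def cam(n,s=None):
    c=cams.get_calibration(n)
    if n=="wrist":
        T=np.eye(4);T[:3,:3]=Ro.from_euler('xyz',s['ee_rot'],degrees=True).as_matrix();T[:3,3]=s['ee_pos']
        M=T@np.array(c['tool_from_camera']);return c['mtx'],M[:3,3],M[:3,:3]
    return c['mtx'],np.array(c['eye']),Ro.from_euler('xyz',c['attitude'],degrees=True).as_matrix()
def ray(C,p):
    d=C[2]@np.linalg.inv(C[0])@np.array([p[0],p[1],1.]);return C[1],d/np.linalg.norm(d)
def onz(C,p,z):
    o,d=ray(C,p);return o+d*(z-o[2])/d[2]
def tri(C1,p1,C2,p2):
    (a,u),(b,v)=ray(C1,p1),ray(C2,p2)
    t=np.linalg.lstsq(np.c_[u,-v],b-a,rcond=None)[0]
    P,Q=a+u*t[0],b+v*t[1];return (P+Q)/2,np.linalg.norm(P-Q)
def proj(C,P):
    q=C[0]@(C[2].T@(np.asarray(P,float)-C[1]));return q[:2]/q[2]
E
python3 - <<'E'
from h import *
S=cv2.imread('pics/scene0.png');D=cv2.imread('pics/side0.png')
cr=[S[230:305,290:390],S[125:200,175:275],D[225:300,240:340],D[155:230,210:310]]
cr=[cv2.resize(c,None,fx=4,fy=4,interpolation=cv2.INTER_CUBIC) for c in cr]
cv2.imwrite('pics/crop1.png',np.vstack([np.hstack(cr[:2]),np.hstack(cr[2:])]))
E
```

```text
(no output)
```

View pics/crop1.png

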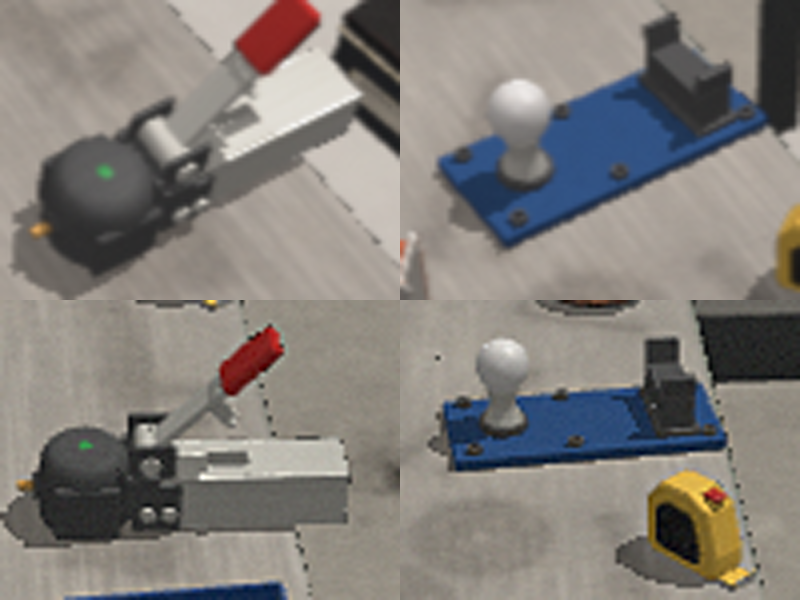

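Run:
```python
from h import *
A,B=cam('scene'),cam('side')
S=cv2.imread('pics/scene0.png');D=cv2.imread('pics/side0.png')
def grn(I):
    i=I.astype(int);m=(i[...,1]-i[...,2]>40)&(i[...,1]-i[...,0]>25);return m
for n,I,r in(('s',S,(255,295,290,390)),('d',D,(245,280,240,300))):
    m=np.zeros(I.shape[:2],bool);m[r[0]:r[1],r[2]:r[3]]=grn(I)[r[0]:r[1],r[2]:r[3]];print(n,m.sum(),np.argwhere(m).mean(0)[::-1] if m.any() else 0)
p=lambda *a:print(a[0],[np.round(x,1) for x in a[1:]])
p('pin tri',*tri(A,(316.25,273),B,(261.25,261.25)));p('pin z48',onz(A,(316.25,273),48),onz(B,(261.25,261.25),48))
p('ball tri',*tri(A,(205,153),B,(235.5,171)));p('ball z',onz(A,(205,153),62),onz(B,(235.5,171),62))
for z,q in((10,(185,165.75)),(10,(201.25,185.75)),(10,(266.5,154.5))):p('plateS',onz(A,q,z))
for z,q in((10,(221,181)),(10,(224,194.75)),(10,(291.5,189))):p('plateD',onz(B,q,z))
for q in((379.5,253),(365.5,242)):p('tubeS',onz(A,q,36))
for q in((326.75,266.25),(326.75,260)):p('tubeD',onz(B,q,36))
p('nip',*tri(A,(299.5,287.5),B,(246,346/4-46+225+0)),onz(A,(299.5,287.5),15))
# red grip, tape
for n,I,C in(('S',S,A),('D',D,B)):
    h=cv2.cvtColor(I,cv2.COLOR_BGR2HSV);m=((h[...,0]<6)|(h[...,0]>174))&(h[...,1]>150)&(h[...,2]>90)
    r=m.copy();r[:]=0
    (r.__setitem__((slice(225,265),slice(335,375)),m[225:265,335:375]) if n=='S' else r.__setitem__((slice(225,260),slice(290,315)),m[225:260,290:315]))
    print('red',n,np.argwhere(r).mean(0)[::-1])
p('marker',onz(A,(180,231),8),onz(A,(205,269),8));p('magnet',onz(A,(174,210),5));p('tape',onz(A,(285,198),10))
```

```text
s 9 [315.66666667 272.11111111]
d 5 [260.8 260.6]
pin tri [array([ 548.3, -222. ,   50.6]), np.float64(1.4)]
pin z48 [array([ 548.8, -221.3,   48. ]), array([ 549.1, -218.1,   48. ])]
ball tri [array([500.3, 187.2,  66.7]), np.float64(2.1)]
ball z [array([501.2, 191.2,  62. ]), array([501.1, 197.7,  62. ])]
plateS [array([455.8, 226.8,  10. ])]
plateS [array([462.9, 139.6,  10. ])]
plateS [array([664.9, 162.6,  10. ])]
plateD [array([456.1, 232.7,  10. ])]
plateD [array([465. , 148.7,  10. ])]
plateD [array([667.5, 170.6,  10. ])]
tubeS [array([ 696.8, -240.1,   36. ])]
tubeS [array([ 689.9, -204.3,   36. ])]
tubeD [array([ 698.3, -230.1,   36. ])]
tubeD [array([ 702.5, -207.4,   36. ])]
nip [array([ 510.3, -225.8,   40. ]), np.float64(9.2), array([ 515.8, -217.5,   15. ])]
red S [359.06392694 237.21461187]
red D [302.11864407 239.19491525]
marker [array([363.4,  34.4,   8. ]), array([371.1, -83.4,   8. ])]
magnet [array([375.3, 101.9,   5. ])]
tape [array([623. ,   4.1,  10. ])]
```

Request:
{"api": "apply_moves", "payload": {
  "deltas": [
    [0.045, -0.021, 0, 0, 1],
    [0.09, -0.043, 0, 0, 1],
    [0.135, -0.064, 0, 0, 1],
    [0.18, -0.086, 0, 0, 1],
    [0.225, -0.107, 0, 0, 1]
  ]
}}

```text
time_s: 0.65
ee_pos: [331.6, -398.9, 193.4]
ee_rot: [-180.0, 0.0, 13.8]
force: [-0.2, -0.5, -0.3]
gripper_width: 91.1
gripper_force: 0.0
```

Request:
{"api": "apply_moves", "payload": {
  "deltas": [
    [0.045, -0.021, 0, 0, 1],
    [0.09, -0.043, 0, 0, 1],
    [0.135, -0.064, 0, 0.05, 1],
    [0.18, -0.086, 0, 0.15, 1],
    [0.225, -0.107, 0, 0.242, 1]
  ]
}}

```text
time_s: 1.15
ee_pos: [524.5, -241.1, 193.4]
ee_rot: [180.0, 0.0, -0.2]
force: [-0.3, -1.4, 1.0]
gripper_width: 91.3
gripper_force: 0.0
```

Request:
{"api": "apply_moves", "payload": {
  "deltas": [
    [0.02, -0.01, 0, 0, 1],
    [0.035, -0.01, 0, 0, 1],
    [0.035, -0.01, 0, 0, 1]
  ]
}}

```text
time_s: 1.45
ee_pos: [559.9, -232.0, 192.8]
ee_rot: [-180.0, 0.0, 0.1]
force: [-0.8, 0.3, 0.1]
gripper_width: 91.1
gripper_force: 0.0
```

Run:
```python
from h import *
import json
s=env.state();print(s['time_s'],s['ee_pos'],s['ee_rot'],s['force'])
f=cams.grab_frame('wrist');cv2.imwrite('pics/w1.png',f)
np.savez('w1.npz',ee_pos=s['ee_pos'],ee_rot=s['ee_rot'])
```

```text
1.45 [ 559.8503996  -231.98719606  192.75529563] [-1.79991923e+02  1.13427914e-02  1.08834102e-01] [-0.81971784  0.26471918  0.12972108]
```

View pics/w1.png

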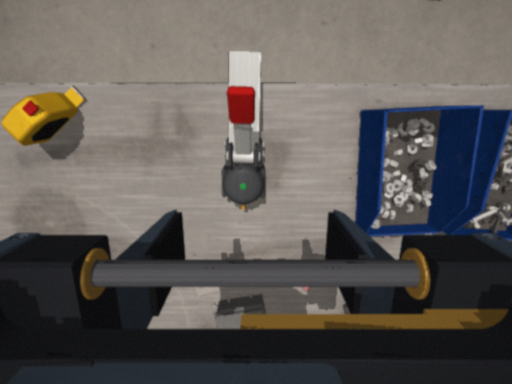

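Run:
```python
from h import *
s=dict(np.load('w1.npz'));C=cam('wrist',s);f=cv2.imread('pics/w1.png')
i=f.astype(int);m=(i[...,1]-i[...,2]>40)&(i[...,1]-i[...,0]>25);g=np.argwhere(m[150:220,210:270]).mean(0)[::-1]+[210,150]
print('pin',g,onz(C,g,48))
# tube: bright, between rows 56..85
gr=cv2.cvtColor(f,cv2.COLOR_BGR2GRAY)
for r in (56,64,72,80,100,120):
    print(r,gr[r,222:270:1].tolist() if r in(64,) else '')
    row=gr[r].astype(int);d=np.diff(row)
L=[];
for r in range(56,84,3):
    d=np.diff(cv2.GaussianBlur(gr,(3,3),0)[r].astype(int))
    l=222+np.argmax(d[222:240])+.5;q=250+np.argmin(d[250:272])+.5;P=onz(C,(l,r),36);Q=onz(C,(q,r),36)
    print(r,l,q,P[:2].round(1),Q[:2].round(1),((P+Q)/2)[:2].round(1))
d=np.diff(gr[40:65,245].astype(int));e=40+np.argmax(d)+.5;print('end',e,onz(C,(245,e),36))
# head silhouette cheeks
for r in(178,186,194):
    print(r,gr[r,210:275].tolist())
```

```text
pin [242.61764706 185.85294118] [ 549.25921091 -217.47347275   48.        ]
56 
64 [139, 138, 139, 139, 138, 131, 124, 173, 200, 202, 201, 202, 202, 204, 206, 206, 205, 205, 204, 206, 207, 206, 205, 205, 206, 206, 208, 209, 209, 205, 206, 207, 206, 206, 205, 205, 210, 202, 162, 140, 139, 137, 141, 138, 139, 138, 141, 141]
72 
80 
100 
120 
56 228.5 260.5 [ 694.1 -202.7] [ 694.2 -238. ] [ 694.1 -220.4]
59 228.5 260.5 [ 691.  -202.7] [ 691.1 -238. ] [ 691.1 -220.3]
62 228.5 260.5 [ 688.  -202.6] [ 688.1 -238. ] [ 688.  -220.3]
65 228.5 259.5 [ 684.9 -202.5] [ 685. -237.] [ 684.9 -219.7]
68 228.5 259.5 [ 681.8 -202.4] [ 681.9 -237. ] [ 681.9 -219.7]
71 228.5 259.5 [ 678.7 -202.4] [ 678.8 -237. ] [ 678.8 -219.7]
74 228.5 259.5 [ 675.6 -202.3] [ 675.7 -237. ] [ 675.6 -219.7]
77 228.5 259.5 [ 672.5 -202.2] [ 672.5 -237. ] [ 672.5 -219.6]
80 228.5 259.5 [ 669.3 -202.2] [ 669.4 -237.1] [ 669.3 -219.6]
83 228.5 259.5 [ 666.1 -202.1] [ 666.2 -237.1] [ 666.2 -219.6]
end 50.5 [ 699.64729991 -220.94775539   36.        ]
178 [145, 144, 145, 146, 145, 145, 146, 145, 144, 145, 139, 121, 81, 59, 59, 61, 66, 68, 71, 75, 77, 74, 76, 78, 77, 77, 73, 78, 77, 80, 79, 78, 78, 77, 78, 75, 75, 75, 73, 74, 74, 71, 71, 68, 69, 69, 66, 62, 61, 55, 51, 44, 41, 41, 51, 72, 107, 117, 119, 121, 125, 126, 126, 128, 128]
186 [145, 145, 144, 146, 147, 145, 145, 145, 144, 142, 137, 114, 80, 59, 55, 62, 69, 72, 74, 74, 74, 74, 75, 77, 77, 75, 75, 75, 76, 84, 101, 106, 104, 106, 102, 94, 81, 72, 71, 73, 72, 71, 69, 69, 71, 68, 68, 66, 63, 59, 54, 47, 42, 39, 48, 78, 115, 127, 128, 128, 127, 126, 127, 125, 124]
194 [150, 152, 150, 152, 152, 151, 149, 151, 149, 149, 146, 126, 92, 73, 62, 55, 53, 55, 60, 62, 67, 69, 71, 73, 74, 74, 73, 74, 73, 75, 75, 73, 73, 73, 71, 70, 71, 69, 68, 69, 71, 70, 67, 65, 62, 61, 58, 55, 48, 42, 41, 46, 56, 56, 62, 89, 123, 140, 145, 144, 144, 143, 142, 144, 144]
```

Request:
{"api": "apply_moves", "payload": {
  "deltas": [
    [-0.01, -0.0145, 0.0, 0.02, 1],
    [-0.0105, -0.0145, 0.045, 0.02, 1],
    [-0.0105, -0.0145, 0.095, 0.02, 1],
    [-0.0105, -0.0145, 0.14, 0.02, 1],
    [-0.0105, -0.0145, 0.17, 0.02, 1]
  ]
}}

```text
time_s: 2.0
ee_pos: [544.5, -218.1, 20.7]
ee_rot: [-179.9, 0.3, -1.2]
force: [1.3, 0.2, 0.2]
gripper_width: 91.1
gripper_force: 0.0
```

Request:
{"api": "apply_moves", "payload": {
  "deltas": [
    [0, 0, 0.01, 0, 1],
    [0, 0, 0.018, 0, 1],
    [0, 0, 0.018, 0, -1],
    [0, 0, 0.018, 0, -1],
    [0, 0, 0.018, 0, -1]
  ],
  "grip_force": 20
}}

```text
time_s: 2.5
ee_pos: [549.0, -218.8, 7.2]
ee_rot: [179.9, -0.2, -1.2]
force: [0.7, -0.4, 0.2]
gripper_width: 70.1
gripper_force: 0.0
```

Request:
{"api": "apply_moves", "payload": {
  "deltas": [
    [0, -0.001, 0.001, 0, -1],
    [0, -0.001, 0.001, 0, -1],
    [0, -0.001, 0.001, 0, -1],
    [0, -0.001, 0.001, 0, -1],
    [0, -0.001, 0.001, 0, -1]
  ],
  "grip_force": 55
}}

```text
time_s: 3.0
ee_pos: [548.1, -217.3, 5.1]
ee_rot: [180.0, -0.0, -1.2]
force: [-1.0, 1.2, 5.2]
gripper_width: 53.7
gripper_force: 55.0
```

Request:
{"api": "apply_moves", "payload": {
  "deltas": [
    [0, 0, -0.01, 0, -1],
    [0, 0, -0.03, 0, -1],
    [0, 0, -0.06, 0, -1],
    [0, 0, -0.09, 0, -1],
    [0, 0, -0.12, 0, -1]
  ]
}}

```text
time_s: 3.5
ee_pos: [546.4, -216.7, 124.2]
ee_rot: [-179.9, 0.2, -1.1]
force: [0.9, -0.4, -6.3]
gripper_width: 53.7
gripper_force: 55.0
```

Run:
```python
from h import *
s=env.state();print(s['time_s'],s['ee_pos'],s['ee_rot'],s['force'],s['torque'])
D=cams.grab_frame('side');S=cams.grab_frame('scene');W=cams.grab_frame('wrist');cv2.imwrite('pics/w2.png',W);cv2.imwrite('pics/d2.png',D);cv2.imwrite('pics/s2.png',S)
np.savez('w2.npz',ee_pos=s['ee_pos'],ee_rot=s['ee_rot'])
a=cv2.resize(D[150:300,210:360],(400,400));b=cv2.resize(W,(400,300))
b=np.vstack([b,np.zeros((100,400,3),np.uint8)]);cv2.imwrite('pics/c2.png',np.hstack([a,b]))
```

```text
3.5 [ 546.36147521 -216.66978022  124.23809572] [-179.91929724    0.23024858   -1.14810621] [ 0.91720182 -0.38606931 -6.27372033] [ 0.02477215  0.10823206 -0.01175299]
```

View pics/c2.png

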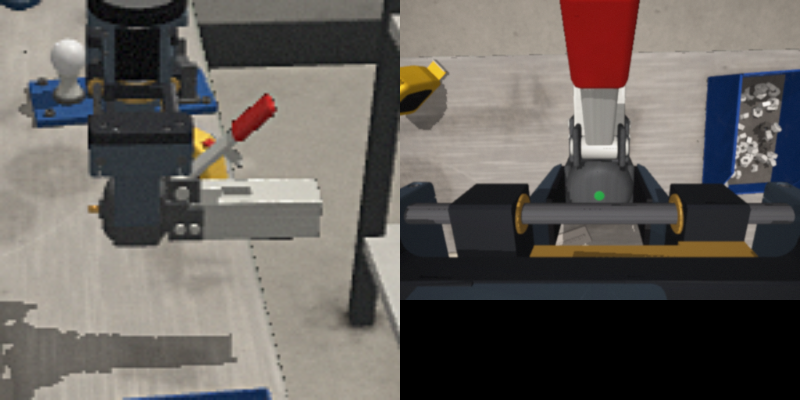

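Request:
{"api": "apply_moves", "payload": {
  "deltas": [
    [-0.008, -0.02, -0.005, 0, -1],
    [-0.022, -0.056, -0.012, 0, -1],
    [-0.036, -0.094, -0.02, 0, -1],
    [-0.05, -0.131, -0.02, 0, -1],
    [-0.064, -0.168, -0.02, 0, -1]
  ]
}}

```text
time_s: 4.15
ee_pos: [484.2, -45.9, 142.2]
ee_rot: [-179.9, 0.3, -1.2]
force: [0.1, 1.0, -7.4]
gripper_width: 53.9
gripper_force: 55.0
```

Request:
{"api": "apply_moves", "payload": {
  "deltas": [
    [-0.015, -0.04, 0, -0.03, -1],
    [-0.03, -0.08, 0, -0.07, -1],
    [-0.045, -0.115, 0, -0.1, -1],
    [-0.049, -0.127, 0, -0.125, -1],
    [-0.049, -0.127, 0, -0.125, -1]
  ]
}}

```text
time_s: 4.65
ee_pos: [438.2, 81.3, 142.7]
ee_rot: [-180.0, 0.3, 6.2]
force: [0.5, -0.4, -6.0]
gripper_width: 53.4
gripper_force: 55.0
```

Run:
```python
from h import *
s=env.state();print(s['time_s'],s['ee_pos'],s['ee_rot'],s['force'],s['qvel'].round(1))
W=cams.grab_frame('wrist');cv2.imwrite('pics/w3.png',W)
np.savez('w3.npz',ee_pos=s['ee_pos'],ee_rot=s['ee_rot'])
```

```text
4.65 [438.2216676   81.33869025 142.66385788] [-179.99738193    0.27193356    6.20731889] [ 0.45933774 -0.42406799 -6.01993013] [-2.9  0.4 -1.6 -1.9 -0.5 -0.1]
```

View pics/w3.png

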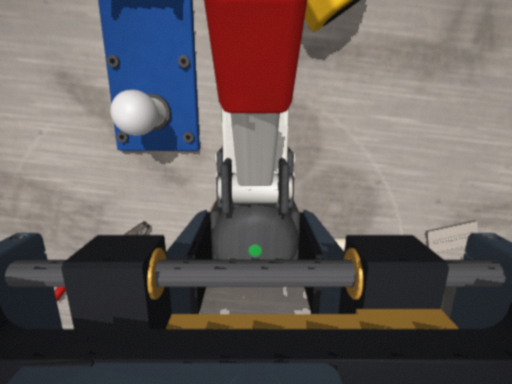

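```bash
cat > m.py <<'E'
from h import *
for k in range(3): cams.grab_frame('scene')
s=env.state();f=cams.grab_frame('wrist');print(s['ee_pos'],s['ee_rot'],s['qvel'].round(2))
C=cam('wrist',s);i=f.astype(int)
m=(i[...,1]-i[...,2]>40)&(i[...,1]-i[...,0]>25);m[:230]=0;m[275:]=0
g=np.argwhere(m[:,200:310]).mean(0)[::-1]+[200,0]
P=onz(C,g,s['ee_pos'][2]-5+48);print('pin px',g,'world',P, 'tool',Ro.from_euler('xyz',s['ee_rot'],degrees=True).as_matrix().T@(P-s['ee_pos']))
hsv=cv2.cvtColor(f,cv2.COLOR_BGR2HSV)
blue=((hsv[...,0]>100)&(hsv[...,0]<125)&(hsv[...,1]>130)&(hsv[...,2]>70));blue[155:]=0;blue[:,210:]=0
E=[]
for lo in(0,1):
    pts=[]
    for r in range(20,85,3):
        c=np.flatnonzero(blue[r]);pts.append(onz(C,((c.min()-.5) if lo==0 else c.max()+.5,r),10)[:2])
    E.append(np.array(pts))
for e in E:
    vx,vy,x0,y0=cv2.fitLine(e.astype(np.float32),cv2.DIST_HUBER,0,.01,.01).ravel();print('edge ang',np.degrees(np.arctan2(vy*np.sign(vx),vx*np.sign(vx))),x0,y0)
mid=(E[0]+E[1])/2;print('width',np.linalg.norm(E[0]-E[1],axis=1).mean(),'mid',mid[0],mid[-1])
r=np.flatnonzero(blue[:,180]);print('nose edge',onz(C,(180,r.max()+.5),10))
# ball: bright low-sat
b=((hsv[...,1]<30)&(hsv[...,2]>175)).astype(np.uint8);b[:70]=0;b[150:]=0;b[:,:95]=0;b[:,200:]=0
b=cv2.morphologyEx(b,cv2.MORPH_OPEN,np.ones((5,5)))
c=max(cv2.findContours(b,0,1)[0],key=cv2.contourArea);print('ball',cv2.minEnclosingCircle(c),cv2.fitEllipse(c),cv2.boundingRect(c))
e=cv2.fitEllipse(c)
for p in(e[0],cv2.minEnclosingCircle(c)[0]):print(onz(C,p,62))
E
python3 m.py
```

```text
[440.75878645  79.07307091 143.84868204] [1.79964852e+02 7.63353939e-02 5.93613749e+00] [-0.48 -0.16 -0.49  0.14  0.14  0.06]
pin px [254.71641791 250.26119403] world [442.32459608  79.14032771 186.84868204] tool [  1.50707867   0.12141934 -43.00197966]
edge ang 6.524707 559.9224 247.9043
edge ang 5.8882785 562.2469 157.4646
width 88.68595730827302 mid [591.74161729 205.8058084 ] [533.01256786 200.12406275]
nose edge [462.84468069 165.7388056   10.        ]
ball ((126.73076629638672, 112.73076629638672), 19.35087776184082) ((126.25389862060547, 112.64192962646484), (35.37675476074219, 37.95585632324219), 33.29027557373047) (108, 94, 37, 38)
[503.12685458 202.98543954  62.        ]
[503.0934887  202.55543613  62.        ]
```

Run:
```python
from h import *
s=env.state();f=cams.grab_frame('wrist');cv2.imwrite('pics/w4.png',f);C=cam('wrist',s)
g=cv2.cvtColor(f,cv2.COLOR_BGR2GRAY);hsv=cv2.cvtColor(f,cv2.COLOR_BGR2HSV)
sub=cv2.resize(g[70:160,90:200],None,fx=4,fy=4,interpolation=cv2.INTER_CUBIC)
h=cv2.HoughCircles(sub,cv2.HOUGH_GRADIENT_ALT if 0 else cv2.HOUGH_GRADIENT,1,20,param1=100,param2=15,minRadius=70,maxRadius=105)
for c in h[0][:4]:
    p=(c[0]/4+90-.375,c[1]/4+70-.375);print(p,c[2]/4,onz(C,p,62))
for r in(100,106,112,118,124):print(r,hsv[r,100:172,1].tolist())
cv2.imwrite('pics/b4.png',cv2.resize(f[70:160,90:200],None,fx=6,fy=6))
# reproject check in scene/side pics
for n in('scene','side'):print(n,proj(cam(n),(502.5,197.3,62)))
```

```text
(np.float32(129.0), np.float32(114.5)) 21.475 [501.96766761 200.529658    62.        ]
100 [29, 29, 27, 28, 27, 28, 26, 17, 35, 125, 178, 181, 127, 62, 21, 4, 3, 5, 6, 4, 4, 3, 3, 3, 3, 3, 3, 3, 5, 5, 6, 5, 5, 4, 5, 5, 6, 6, 4, 5, 7, 6, 6, 5, 5, 5, 4, 5, 5, 3, 0, 3, 3, 3, 9, 15, 25, 37, 68, 115, 158, 183, 188, 191, 192, 196, 189, 192, 190, 190, 192, 194]
106 [29, 28, 31, 28, 31, 29, 27, 29, 17, 10, 5, 5, 4, 2, 3, 2, 2, 2, 3, 3, 3, 3, 2, 3, 3, 2, 3, 3, 3, 3, 3, 3, 4, 3, 6, 5, 4, 5, 4, 5, 5, 4, 5, 6, 7, 6, 8, 7, 5, 6, 6, 8, 13, 15, 13, 16, 13, 13, 14, 10, 5, 3, 3, 10, 36, 108, 165, 184, 190, 191, 191, 191]
112 [28, 25, 25, 29, 31, 32, 32, 24, 10, 6, 5, 4, 3, 2, 3, 3, 2, 3, 3, 3, 3, 3, 3, 2, 2, 2, 2, 2, 2, 2, 2, 2, 2, 2, 6, 5, 4, 4, 4, 6, 5, 5, 7, 6, 7, 6, 5, 5, 5, 9, 4, 8, 4, 7, 10, 16, 12, 12, 16, 15, 15, 17, 14, 5, 3, 3, 8, 60, 151, 186, 192, 195]
118 [29, 27, 25, 27, 28, 28, 28, 27, 15, 5, 7, 6, 5, 3, 3, 3, 3, 2, 3, 2, 2, 2, 3, 3, 2, 3, 2, 2, 2, 2, 4, 5, 5, 5, 5, 5, 5, 5, 6, 4, 5, 5, 4, 4, 4, 5, 5, 7, 5, 6, 6, 6, 5, 7, 5, 8, 14, 11, 14, 13, 15, 12, 18, 10, 3, 3, 3, 14, 96, 171, 194, 192]
124 [28, 29, 26, 27, 25, 27, 28, 27, 26, 25, 18, 10, 4, 6, 5, 4, 5, 5, 6, 6, 6, 5, 5, 5, 5, 5, 6, 5, 5, 6, 6, 4, 4, 5, 5, 5, 4, 4, 5, 4, 6, 4, 6, 5, 5, 3, 7, 7, 4, 6, 5, 7, 3, 3, 8, 11, 14, 17, 11, 16, 17, 13, 4, 5, 0, 20, 62, 158, 182, 190, 192, 196]
scene [204.46868696 151.42898786]
side [235.96211615 171.05160137]
```

View pics/b4.png

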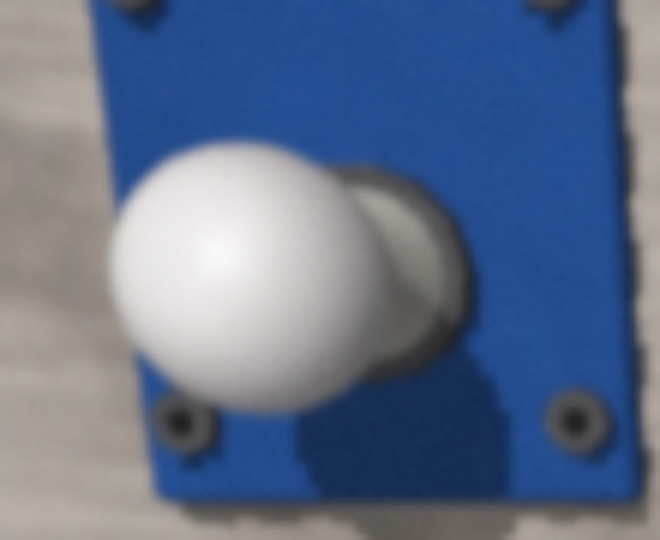

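Request:
{"api": "apply_moves", "payload": {
  "deltas": [
    [0.012, -0.02, 0, 0, -1],
    [0.036, -0.056, 0, 0, -1],
    [0.06, -0.094, 0, -0.004, -1],
    [0.071, -0.1116, 0, -0.004, -1],
    [0.071, -0.1116, 0, -0.004, -1]
  ]
}}

```text
time_s: 5.45
ee_pos: [501.9, 200.4, 144.1]
ee_rot: [-179.9, -0.1, 6.3]
force: [-0.1, -0.5, -6.2]
gripper_width: 53.4
gripper_force: 55.0
```

Request:
{"api": "apply_moves", "payload": {
  "deltas": [
    [0, 0, 0.01, 0, -1],
    [0, 0, 0.03, 0, -1],
    [0, 0, 0.045, 0, -1],
    [0, 0, 0.05, 0, -1],
    [0, 0, 0.05, 0, -1]
  ]
}}

```text
time_s: 5.95
ee_pos: [498.8, 197.1, 93.5]
ee_rot: [179.9, 0.2, 6.2]
force: [0.4, -0.3, -5.5]
gripper_width: 53.7
gripper_force: 55.0
```

Run:
```python
from h import *
D=cams.grab_frame('side');S=cams.grab_frame('scene');cams.grab_frame('wrist');
s=env.state();print(s['time_s'],s['ee_pos'],s['ee_rot'],s['force'],s['torque'],s['gripper_width'])
cv2.imwrite('pics/c5.png',np.hstack([cv2.resize(D[130:230,200:300],(400,400),interpolation=2),cv2.resize(S[90:190,170:270],(400,400),interpolation=2)]))
```

```text
6.1 [500.47874144 198.17978125  95.31672072] [-1.79983568e+02 -9.93575680e-02  6.19644753e+00] [ 0.32688834  0.26485412 -6.06572536] [ 0.0197109   0.15991966 -0.00728603] 53.46970385315155
```

View pics/c5.png

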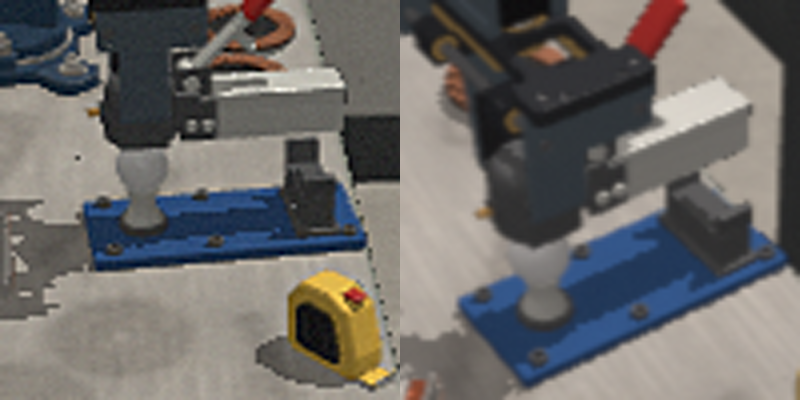

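Request:
{"api": "apply_moves", "payload": {
  "deltas": [
    [0, 0, 0.007, 0, -1],
    [0, 0, 0.014, 0, -1],
    [0, 0, 0.02, 0, -1],
    [0, 0, 0.02, 0, -1],
    [0, 0, 0.02, 0, -1]
  ]
}}

```text
time_s: 6.6
ee_pos: [499.7, 198.4, 74.2]
ee_rot: [180.0, 0.0, 6.2]
force: [0.4, 0.0, -5.7]
gripper_width: 53.3
gripper_force: 55.0
```

Request:
{"api": "apply_moves", "payload": {
  "deltas": [
    [0, 0, 0.001, 0, -1],
    [0, 0, 0.002, 0, -1],
    [0, 0, 0.003, 0, -1],
    [0, 0, 0.004, 0, -1],
    [0, 0, 0.004, 0, -1]
  ]
}}

```text
time_s: 7.1
ee_pos: [499.7, 198.3, 70.4]
ee_rot: [180.0, 0.0, 6.2]
force: [0.1, -0.1, -5.8]
gripper_width: 53.8
gripper_force: 55.0
```

Request:
{"api": "apply_moves", "payload": {
  "deltas": [
    [0, 0, 0.001, 0, -1],
    [0, 0, 0.002, 0, -1],
    [0, 0, 0.003, 0, -1],
    [0, 0, 0.003, 0, -1],
    [0, 0, 0.003, 0, -1]
  ]
}}

```text
time_s: 7.6
ee_pos: [499.8, 198.3, 67.5]
ee_rot: [180.0, 0.0, 6.2]
force: [-0.6, 1.4, -5.8]
gripper_width: 53.5
gripper_force: 55.0
```

Request:
{"api": "apply_moves", "payload": {
  "deltas": [
    [0, 0, 0.001, 0, -1],
    [0, 0, 0.002, 0, -1],
    [0, 0, 0.003, 0, -1],
    [0, 0, 0.004, 0, -1],
    [0, 0, 0.004, 0, -1]
  ]
}}

```text
time_s: 8.1
ee_pos: [499.7, 198.3, 63.3]
ee_rot: [180.0, 0.0, 6.2]
force: [0.4, -0.8, -6.7]
gripper_width: 53.4
gripper_force: 55.0
```

Request:
{"api": "apply_moves", "payload": {
  "deltas": [
    [0, 0, 0.0015, 0, -1],
    [0, 0, 0.003, 0, -1],
    [0, 0, 0.0045, 0, -1],
    [0, 0, 0.006, 0, -1],
    [0, 0, 0.006, 0, -1]
  ]
}}

```text
time_s: 8.6
ee_pos: [499.6, 198.3, 57.2]
ee_rot: [180.0, 0.0, 6.2]
force: [0.4, -0.2, -6.3]
gripper_width: 53.6
gripper_force: 55.0
```

Request:
{"api": "apply_moves", "payload": {
  "deltas": [
    [0, 0, 0.001, 0, -1],
    [0, 0, 0.002, 0, -1],
    [0, 0, 0.003, 0, -1],
    [0, 0, 0.004, 0, -1],
    [0, 0, 0.004, 0, -1]
  ],
  "grip_force": 60
}}

```text
time_s: 9.1
ee_pos: [499.7, 198.3, 53.4]
ee_rot: [180.0, 0.0, 6.2]
force: [-0.4, -0.4, -6.4]
gripper_width: 53.6
gripper_force: 60.0
```

Request:
{"api": "apply_moves", "payload": {
  "deltas": [
    [0, 0, 0.0005, 0, -1],
    [0, 0, 0.001, 0, -1],
    [0, 0, 0.0015, 0, -1],
    [0, 0, 0.002, 0, -1],
    [0, 0, 0.002, 0, -1]
  ]
}}

```text
time_s: 9.6
ee_pos: [500.0, 198.4, 52.8]
ee_rot: [-180.0, -0.1, 6.2]
force: [-3.2, 0.3, 5.1]
gripper_width: 53.5
gripper_force: 60.0
```

Request:
{"api": "apply_moves", "payload": {
  "deltas": [
    [0, 0, 0.0005, 0, -1],
    [0, 0, 0.001, 0, -1],
    [0, 0, 0.0015, 0, -1],
    [0, 0, 0.002, 0, -1],
    [0, 0, 0.002, 0, -1]
  ]
}}

```text
time_s: 10.1
ee_pos: [500.0, 198.5, 52.6]
ee_rot: [-180.0, -0.1, 6.2]
force: [-7.4, -3.0, 17.4]
gripper_width: 53.6
gripper_force: 60.0
```

Request:
{"api": "apply_moves", "payload": {
  "deltas": [
    [-0.0003, 0.0001, 0, 0, -1],
    [-0.0006, 0.0002, 0, 0, -1],
    [-0.0008, 0.0003, 0, 0, -1],
    [-0.0008, 0.0003, 0.0003, 0, -1],
    [-0.0008, 0.0003, 0.0006, 0, -1]
  ]
}}

```text
time_s: 10.6
ee_pos: [500.1, 198.4, 52.5]
ee_rot: [-179.9, -0.2, 6.2]
force: [-6.6, -1.2, 20.4]
gripper_width: 53.4
gripper_force: 60.0
```

Run:
```python
from h import *
s=env.state();print(s['time_s'],s['ee_pos'],s['ee_rot'],s['force'],s['torque'],s['gripper_width'])
```

```text
10.6 [500.06559224 198.42407946  52.52373197] [-179.94690171   -0.20475097    6.22940808] [-6.56420834 -1.21428113 20.43448226] [-0.46425684  1.39270949  0.00870999] 53.406719665077425
```

Request:
{"api": "apply_moves", "payload": {
  "deltas": [
    [-0.0003, 0, 0.0003, 0, -1],
    [-0.0006, 0, 0.0006, 0, -1],
    [-0.0006, 0, 0.0009, 0, -1],
    [-0.0006, 0, 0.0012, 0, -1],
    [-0.0006, 0, 0.0012, 0, -1]
  ]
}}

```text
time_s: 11.1
ee_pos: [500.1, 198.5, 52.1]
ee_rot: [-179.9, -0.3, 6.2]
force: [-6.5, -1.8, 23.0]
gripper_width: 53.6
gripper_force: 60.0
```

Request:
{"api": "apply_moves", "payload": {
  "deltas": [
    [-0.0003, 0, 0.0003, 0, -1],
    [-0.0006, 0, 0.0006, 0, -1],
    [-0.0006, 0, 0.0009, 0, -1],
    [-0.0006, 0, 0.0012, 0, -1],
    [-0.0006, 0, 0.0012, 0, -1]
  ]
}}

```text
time_s: 11.6
ee_pos: [500.1, 198.5, 51.1]
ee_rot: [-179.9, -0.4, 6.2]
force: [-4.8, -1.7, 22.6]
gripper_width: 53.5
gripper_force: 60.0
```

Request:
{"api": "apply_moves", "payload": {
  "deltas": [
    [-0.0003, 0, 0.0003, 0, -1],
    [-0.0006, 0, 0.0006, 0, -1],
    [-0.0006, 0, 0.0009, 0, -1],
    [-0.0006, 0, 0.0012, 0, -1],
    [-0.0006, 0, 0.0012, 0, -1]
  ]
}}

```text
time_s: 12.1
ee_pos: [500.1, 198.5, 50.0]
ee_rot: [-179.9, -0.5, 6.3]
force: [-3.3, -2.9, 23.6]
gripper_width: 53.5
gripper_force: 60.0
```

Request:
{"api": "apply_moves", "payload": {
  "deltas": [
    [0.0002, 0, 0.0004, 0, -1],
    [0.0004, 0, 0.0008, 0, -1],
    [0.0006, 0.0, 0.0012, 0, -1],
    [0.0008, 0, 0.0016, 0, -1],
    [0.0008, 0, 0.0016, 0, -1]
  ]
}}

```text
time_s: 12.6
ee_pos: [500.2, 198.5, 48.2]
ee_rot: [-179.9, -0.4, 6.2]
force: [-5.3, -2.8, 23.1]
gripper_width: 53.4
gripper_force: 60.0
```

Request:
{"api": "apply_moves", "payload": {
  "deltas": [
    [0, 0, 0.0004, 0, -1],
    [0, 0, 0.0008, 0, -1],
    [0, 0, 0.0012, 0, -1],
    [0, 0, 0.0016, 0, -1],
    [0, 0, 0.0016, 0, -1]
  ]
}}

```text
time_s: 13.1
ee_pos: [500.2, 198.5, 46.6]
ee_rot: [-179.9, -0.4, 6.2]
force: [-5.9, -2.5, 23.1]
gripper_width: 53.2
gripper_force: 60.0
```

Request:
{"api": "apply_moves", "payload": {
  "deltas": [
    [0, 0, 0.0003, 0, -1],
    [0, 0, 0.0006, 0, -1],
    [0, 0, 0.0009, 0, -1],
    [0, 0, 0.0009, 0, -1]
  ]
}}

```text
time_s: 13.5
ee_pos: [500.1, 198.5, 45.7]
ee_rot: [-179.9, -0.4, 6.2]
force: [-5.4, -2.9, 21.9]
gripper_width: 53.7
gripper_force: 60.0
```

Request:
{"api": "apply_moves", "payload": {
  "deltas": [
    [0, 0, 0.0003, 0, -1],
    [0, 0, 0.0006, 0, -1],
    [0, 0, 0.0009, 0, -1],
    [0, 0, 0.0009, 0, -1]
  ]
}}

```text
time_s: 13.9
ee_pos: [500.1, 198.5, 44.8]
ee_rot: [-179.9, -0.4, 6.2]
force: [-4.6, -2.6, 22.8]
gripper_width: 53.6
gripper_force: 60.0
```

Request:
{"api": "apply_moves", "payload": {
  "deltas": [
    [0, 0, 0.0003, 0, -1],
    [0, 0, 0.0006, 0, -1],
    [0, 0, 0.0006, 0, -1]
  ]
}}

```text
time_s: 14.2
ee_pos: [500.2, 198.5, 44.5]
ee_rot: [-179.9, -0.4, 6.2]
force: [-5.7, -3.1, 25.0]
gripper_width: 53.4
gripper_force: 60.0
```

Request:
{"api": "apply_moves", "payload": {
  "deltas": [
    [0, 0, 0.0003, 0, -1],
    [0, 0, 0.0006, 0, -1],
    [0, 0, 0.0006, 0, -1]
  ]
}}

```text
time_s: 14.5
ee_pos: [500.2, 198.5, 44.4]
ee_rot: [-179.9, -0.4, 6.2]
force: [-7.5, -3.1, 28.6]
gripper_width: 53.4
gripper_force: 60.0
```

Request:
{"api": "apply_moves", "payload": {
  "deltas": [
    [0, 0, 0, 0, -1],
    [0.0003, 0, -0.001, 0, -1],
    [0.0006, 0, -0.002, 0, -1],
    [0.0008, 0, -0.003, 0, -1]
  ]
}}

```text
time_s: 14.9
ee_pos: [500.1, 198.4, 44.7]
ee_rot: [-179.9, -0.2, 6.2]
force: [-3.3, -1.2, 6.3]
gripper_width: 53.4
gripper_force: 60.0
```

```bash
cat > pin.py <<'E'
from h import *
s=env.state();f=cams.grab_frame('wrist');C=cam('wrist',s)
print(s['time_s'],s['ee_pos'],s['ee_rot'],s['force'],s['torque'])
h=cv2.cvtColor(f,cv2.COLOR_BGR2HSV);m=(h[...,0]>45)&(h[...,0]<85)&(h[...,1]>90);m[:200]=0;m[330:]=0;m[:,:200]=0;m[:,310:]=0
n,l,st,c=cv2.connectedComponentsWithStats(m.astype(np.uint8));k=1+st[1:,4].argmax();print(st[k],c[k])
for z in(48,56):print(proj(C,(501.5,198.6,40+z)),onz(C,c[k],40+z))
E
python3 pin.py
```

```text
14.9 [500.07542748 198.4164892   44.67696767] [-179.94756785   -0.23376102    6.24065991] [-3.26281234 -1.16029892  6.28811945] [-0.20875298  0.53775908  0.03441618]
[248 245  15  16 205] [254.68292683 252.69268293]
[254.37820005 250.35595285] [500.07049789 198.26970353  88.        ]
[254.34026083 257.29447665] [504.23833032 198.71584932  96.        ]
```

Request:
{"api": "apply_moves", "payload": {
  "deltas": [
    [0.0002, 0, -0.001, 0, -1],
    [0.0002, 0, -0.001, 0, 0.6],
    [0.0002, 0, -0.001, 0, 0.6],
    [0.0002, 0, -0.001, 0, 0.6],
    [0.0002, 0, -0.001, 0, 0.6]
  ]
}}

```text
time_s: 15.45
ee_pos: [499.2, 198.0, 42.9]
ee_rot: [180.0, -0.0, 6.2]
force: [0.5, 0.1, 0.3]
gripper_width: 73.0
gripper_force: 0.0
```

```bash
python3 pin.py
```

```text
15.45 [499.24183003 198.00021233  42.92269374] [ 1.79995010e+02 -9.96045007e-03  6.23179767e+00] [0.49332148 0.11218142 0.27515152] [0.034561   0.03052065 0.04189963]
[247 245  15  16 203] [254.13300493 252.97044335]
[253.87052229 250.69224359] [500.11676037 198.30146426  88.        ]
[253.82184788 257.78549476] [504.33465293 198.74357949  96.        ]
```

Run:
```python
from h import *
f2=cams.grab_frame('wrist')
o=[]
for f in(cv2.imread('pics/w4.png'),f2):
    h=cv2.cvtColor(f,cv2.COLOR_BGR2HSV);m=(h[...,0]>45)&(h[...,0]<85)&(h[...,1]>90);m[:200]=0;m[330:]=0;m[:,:200]=0;m[:,310:]=0
    n,l,st,c=cv2.connectedComponentsWithStats(m.astype(np.uint8));k=1+st[1:,4].argmax();print(st[k],c[k])
    o.append(cv2.resize(f[200:320,195:315],(380,380),interpolation=2))
D=cams.grab_frame('side');o.append(cv2.resize(D[130:230,200:300],(380,380),interpolation=2)[:, :])
cv2.imwrite('pics/p6.png',cv2.resize(np.hstack(o),(798,266)))
cv2.imwrite('pics/d6.png',D)
```

```text
[248 244  14  13 135] [254.6962963 250.3037037]
[247 245  15  16 206] [254.0776699  252.94174757]
```

View pics/p6.png

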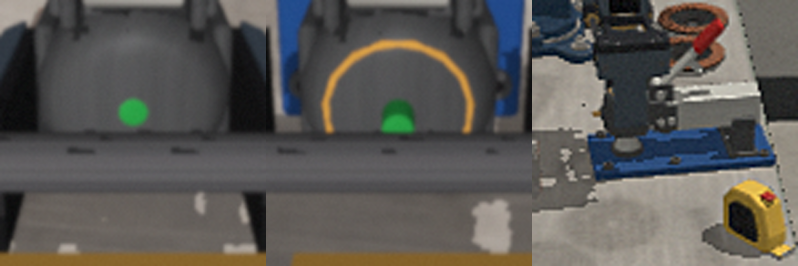

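Request:
{"api": "apply_moves", "payload": {
  "deltas": [
    [0, 0, -0.01, 0, 0.6],
    [0, 0, -0.045, 0, 0.6],
    [0, 0, -0.09, 0, 0.6],
    [0, 0, -0.13, 0, 0.6],
    [0, 0, -0.15, 0, 0.6]
  ]
}}

```text
time_s: 16.1
ee_pos: [500.7, 198.6, 198.0]
ee_rot: [-179.9, -0.4, 6.2]
force: [-0.1, 0.2, -0.5]
gripper_width: 73.3
gripper_force: 0.0
```

Request:
{"api": "apply_moves", "payload": {
  "deltas": [
    [0.03, 0, 0, 0, -1],
    [0.07, 0, 0, 0, -1],
    [0.097, 0, 0, 0, -1],
    [0.097, 0, 0, 0, -1],
    [0.097, 0, 0, 0, -1]
  ],
  "grip_force": 20
}}

```text
time_s: 16.6
ee_pos: [595.2, 208.4, 193.1]
ee_rot: [180.0, 0.1, 6.2]
force: [-0.1, -0.4, -0.7]
gripper_width: 36.1
gripper_force: 0.0
```

Request:
{"api": "apply_moves", "payload": {
  "deltas": [
    [0, 0, 0.005, 0, -1],
    [0, 0, 0.01, 0, -1],
    [0, 0, 0.01, 0, -1],
    [0, 0, 0.01, 0, -1],
    [0, 0, 0.01, 0, -1]
  ]
}}

```text
time_s: 17.1
ee_pos: [595.3, 208.6, 183.4]
ee_rot: [-180.0, -0.0, 6.2]
force: [-1.1, 0.3, -0.5]
gripper_width: 0.6
gripper_force: 0.0
```

Run:
```python
from h import *
s=env.state();print(s['time_s'],s['ee_pos'],s['ee_rot'],s['force'],s['gripper_width'])
W=cams.grab_frame('wrist');D=cams.grab_frame('side')
cv2.imwrite('pics/c7.png',np.hstack([cv2.resize(W,(512,384)),cv2.resize(D[110:210,200:275],(288,384),interpolation=2)]))
```

```text
17.1 [595.3236927  208.57287346 183.41207727] [-1.79999459e+02 -2.25152078e-02  6.24185362e+00] [-1.05794626  0.33638888 -0.50691888] 0.6077439022875647
```

View pics/c7.png

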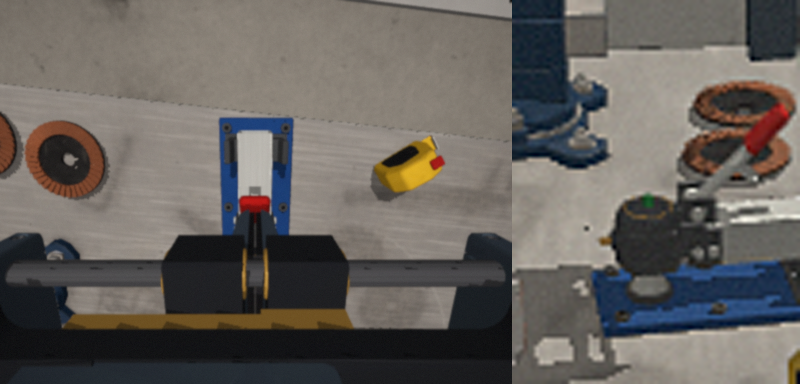

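Request:
{"api": "apply_moves", "payload": {
  "deltas": [
    [0, 0, 0.005, 0, -1],
    [0, 0, 0.01, 0, -1],
    [0, 0, 0.014, 0, -1],
    [0, 0, 0.017, 0, -1],
    [0, 0, 0.02, 0, -1]
  ]
}}

```text
time_s: 17.7
ee_pos: [595.4, 208.5, 162.6]
ee_rot: [180.0, 0.0, 6.2]
force: [-0.5, -0.5, 0.0]
gripper_width: 0.8
gripper_force: 0.0
```

Request:
{"api": "apply_moves", "payload": {
  "deltas": [
    [0.0015, 0, 0.003, 0, -1],
    [0.0035, 0, 0.006, 0, -1],
    [0.0055, 0, 0.009, 0, -1],
    [0.0075, 0, 0.012, 0, -1],
    [0.009, 0, 0.015, 0, -1]
  ]
}}

```text
time_s: 18.2
ee_pos: [604.7, 209.5, 147.9]
ee_rot: [180.0, -0.0, 6.2]
force: [-0.1, -1.3, 0.4]
gripper_width: 0.2
gripper_force: 0.0
```

```bash
cat > red.py <<'E'
from h import *
s=env.state();print(s['time_s'],s['ee_pos'],s['force'],s['torque'])
C=cam('side')
for f in(cv2.imread('pics/d6.png'),cams.grab_frame('side')):
    h=cv2.cvtColor(f,cv2.COLOR_BGR2HSV);m=((h[...,0]<6)|(h[...,0]>174))&(h[...,1]>150)&(h[...,2]>60);m[:100]=0;m[205:]=0;m[:,240:]&=True;m[:,:225]=0;m[:,330:]=0
    n,l,st,c=cv2.connectedComponentsWithStats(m.astype(np.uint8))
    k=1+st[1:,4].argmax();print(st[k],c[k])
    # angle of the grip from vertical plane of the coupler
    o=np.array([501.5,198.4,40]);u=np.array([.994,.108,0]);nrm=np.array([-.108,.994,0])
    R=ray(C,c[k]);t=((o-R[0])@nrm)/(R[1]@nrm);P=R[0]+t*R[1];b=(P-o)@u;z=P[2]-40;print('grip centroid behind',b,'z',z,'a',np.arctan2(z-46,b-36),'r',np.hypot(z-46,b-36))
E
python3 red.py
```

```text
18.2 [604.68622965 209.52743583 147.87884997] [-0.08620758 -1.29262285  0.40640308] [ 0.02978142 -0.01348416 -0.01360053]
[260 137  12  13  74] [265.64864865 142.85135135]
grip centroid behind 90.13890376240467 z 106.47834810232223 a 0.8406515533992753 r 81.1705087441281
[260 137  12  13  75] [265.68       142.86666667]
grip centroid behind 90.23258866837814 z 106.42226646777567 a 0.8393311188861093 r 81.1912800661277
```

Run:
```python
from h import *
o=np.array([501.5,198.4,40]);u=np.array([.994,.108,0]);nrm=np.array([-.108,.994,0])
def red(n,box):
    s=env.state();f=cams.grab_frame(n)
    h=cv2.cvtColor(f,cv2.COLOR_BGR2HSV);m=((h[...,0]<6)|(h[...,0]>174))&(h[...,1]>140)&(h[...,2]>50)
    M=np.zeros_like(m);M[box[1]:box[3],box[0]:box[2]]=m[box[1]:box[3],box[0]:box[2]]
    k,l,st,c=cv2.connectedComponentsWithStats(M.astype(np.uint8));j=1+st[1:,4].argmax();print(n,st[j],c[j]);return cam(n,s),c[j],st[j],s
A,a,_,_=red('scene',(180,60,300,190));B,b,_,_=red('side',(225,100,330,205));W,w,st,s=red('wrist',(200,60,310,260))
P,g=tri(A,a,B,b);print('tri',P,g,'behind',(P-o)@u,'lat',(P-o)@nrm)
for nm,bb,z in(('tip top',102.8,163),('grip inner top',36+60*.697-4.3,40+46+60*.717+4.2)):print(nm,proj(W,o*[1,1,0]+u*bb+[0,0,z]))
print('tcp',proj(W,s['ee_pos']),proj(W,s['ee_pos']+16*u),proj(W,s['ee_pos']-16*u))
```

```text
scene [228 106  13  15 109] [233.78899083 112.67889908]
side [260 137  12  13  78] [265.67948718 142.92307692]Traceback (most recent call last):
  File "<stdin>", line 8, in <module>
  File "<stdin>", line 7, in red
ValueError: attempt to get argmax of an empty sequence
```

Run:
```python
from h import *
o=np.array([501.5,198.4,40]);u=np.array([.994,.108,0]);nrm=np.array([-.108,.994,0])
A,B=cam('scene'),cam('side')
P,g=tri(A,(233.8,112.7),B,(265.7,142.9));print('tri',P,g,'behind',(P-o)@u,'lat',(P-o)@nrm)
s=env.state();print(s['force'])
for bb,z in((102.8,163),(73.5,133)):
  Q=o*[1,1,0]+u*bb+[0,0,z];print('scene',proj(A,Q),'side',proj(B,Q))
print('tcp',proj(A,s['ee_pos']),proj(B,s['ee_pos']))
f=cams.grab_frame('side');p=proj(B,s['ee_pos']).astype(int)
cv2.imwrite('pics/d8.png',f)
h=cv2.cvtColor(f,cv2.COLOR_BGR2HSV);m=((h[...,0]<6)|(h[...,0]>174))&(h[...,1]>130)&(h[...,2]>50)
g=cv2.cvtColor(f,cv2.COLOR_BGR2GRAY)
for r in range(120,160,2):print(r,''.join('R' if m[r,c] else ('#' if g[r,c]<70 else '+' if g[r,c]<120 else '.') for c in range(235,310)))
```

```text
tri [589.89267708 199.89906448 149.0280392 ] 2.4621846574945145 behind 88.02421998060302 lat -8.056339033474599
[ 0.09140124  0.46926938 -0.44131051]
scene [237.05489747 103.80697792] side [269.98330862 137.34619433]
scene [227.41317334 118.06191266] side [260.00540132 147.4598729 ]
tcp [237.45579175 108.89280897] [270.15804621 142.06517603]
120 ++++++++++++++++++++++++++++#######################++++++++++++++++++++++++
122 ####++++++++++...............##############++++++++++++++++++++++++++++++++
124 .............................##############++++++++++++++++++++++++++++++++
126 .............................##############++++++++++++++++++++++++++++++++
128 .............................##############.+++++++++++++++++++++++++++++++
130 .............................#############.++++++++++++++++++++++++++++++++
132 .................++++++#+++++#############+++++++++++++++++++++++++++++++++
134 .............+############################.++++++++++++++++++++++++++++++++
136 ............+##+#######################+++..+++++++++++++++++++++++++++++++
138 ...........+##+++++#############RRRR+++.....+++++++++++++++++++++++++++++++
140 ...........+++###++#++++++++++RRRRRRR+.......++++++++++++++++++++++++++++++
142 ............+++++++#########RRRRRRRR+........++++++++++++++++++++++++++++++
144 ................++++++.+.+RRRRRRRR+...........+++++++++++++++++++++++++++++
146 ...........+#++#+########RRRRRRR#++...........+++++++++++++++++++++++++++++
148 ..........##############+.RRRRR#+++++..........++++++++++++++++++++++++++++
150 .........####+########+..++#R###+++++..........++++++++++++++++++++++++++++
152 ........++##++#+++##+.++++###+++++++#..........++++++++++++++++++++++++++++
154 ........++++#####++..+++++++++++##++............+++++++++++++++++++++++++++
156 ..........+++++++.++++####++.#++++..............+++++++++++++++++++++++++++
158 ........######+..++++++++++++....................+++++++++++++++++++++#####
```

Request:
{"api": "apply_moves", "payload": {
  "deltas": [
    [0, 0, 0.001, 0, -1],
    [0, 0, 0.002, 0, -1],
    [0, 0, 0.003, 0, -1],
    [0, 0, 0.004, 0, -1],
    [0, 0, 0.004, 0, -1]
  ]
}}

```text
time_s: 18.95
ee_pos: [604.3, 209.4, 143.9]
ee_rot: [180.0, 0.0, 6.2]
force: [0.4, 0.0, -0.5]
gripper_width: 0.8
gripper_force: 0.0
```

```bash
cat > v.py <<'E'
from h import *
s=env.state();print(s['time_s'],s['ee_pos'],s['force'])
B=cam('side');f=cams.grab_frame('side');A=cam('scene');S=cams.grab_frame('scene')
cv2.imwrite('pics/d9.png',f);cv2.imwrite('pics/s9.png',S)
for C,f,(r0,r1,c0,c1) in((B,f,(118,162,235,300)),(A,S,(80,140,205,270))):
    print(proj(C,s['ee_pos']))
    h=cv2.cvtColor(f,cv2.COLOR_BGR2HSV);m=((h[...,0]<6)|(h[...,0]>174))&(h[...,1]>130)&(h[...,2]>50);k=(h[...,0]>90)&(h[...,0]<130)&(h[...,1]>35)
    g=cv2.cvtColor(f,cv2.COLOR_BGR2GRAY)
    for r in range(r0,r1,2):print(r,''.join('R' if m[r,c] else 'F' if k[r,c] and g[r,c]<90 else ('#' if g[r,c]<70 else '+' if g[r,c]<120 else '.') for c in range(c0,c1)))
E
python3 v.py
```

```text
18.95 [604.2934784  209.44960496 143.93631061] [ 0.3532076   0.02025771 -0.50955632]
[270.09405    143.34522288]
118 ++++++++++++++++++++++++++++F####FF#FFFFFFFFFFFFFF#FFFF#+++++++++
120 ++++++++++++++++++++++++++++FFFFFF#FF#FFFFFFFFFFFFFFFFF#+++++++++
122 ###+++++++++++..............FFFFFFFF#FFF#F#.+++++++++++++++++++++
124 .............................#FFFFFFFFFFFF#++++++++++++++++++++++
126 .............................#FFFFFFF#FFFF#++++++++++++++++++++++
128 .............................##FFFFFFFFFFF#++++++++++++++++++++++
130 .............................#FFFFFFFF#FF#+++++++++++++++++++++++
132 ..................+++++#+++++#FFF#FFFFFFF#+++++++++++++++++++++++
134 .............+###############FFFFFFFFFFFF#.++++++++++++++++++++++
136 ............+##+##############FFFFFFFFFFF#..+++++++++++++++++++++
138 ...........+##+++#+###########FFRRRR#++.....+++++++++++++++++++++
140 ...........+++###+++++#+++++++RRRRRRR+.......++++++++++++++++++++
142 ............+++++++F########RRRRRRRR+........++++++++++++++++++++
144 ................++++++.+.+RRRRRRRR............+++++++++++++++++++
146 ...
[... 1970 characters left out ...]

120 ........................++RRR++.............................+####
122 .........................++.................................+####
124 ........................++..................................+####
126 .......................++++.................................+####
128 .....................+...++................................+#####
130 ....................+......................................+#####
132 .........++++......+..............................++.......+#####
134 .....+#####+.....+............................++++++.......+#####
136 ....+#++........+.......++++++...........+++++++++++.......+#####
138 ....+#++......+++##+...++............+++++++++++++++.......+#####
```

Request:
{"api": "apply_moves", "payload": {
  "deltas": [
    [0, 0, 0.001, 0, -1],
    [0, 0, 0.002, 0, -1],
    [0, 0, 0.003, 0, -1],
    [0, 0, 0.004, 0, -1],
    [0, 0, 0.005, 0, -1]
  ]
}}

```text
time_s: 19.55
ee_pos: [606.3, 209.9, 140.9]
ee_rot: [-180.0, -0.3, 6.2]
force: [1.7, 0.3, 7.9]
gripper_width: 0.4
gripper_force: 3.6
```

```bash
python3 v.py; python3 red.py
```

```text
19.55 [606.27237282 209.86161384 140.91962133] [1.69301416 0.27378732 7.86558159]
[270.73975119 144.21036629]
118 ++++++++++++++++++++++++++++FF###FFFF#FFFFFFFFFFFFF#####+++++++++
120 ++++++++++++++++++++++++++++FF####FFFFFFF#FFFF#FFFFFF#F#+++++++++
122 ###+++++++++++..............#FFFFF####FFFFFFFFFFFFFFFFF#+++++++++
124 .............................+FFFFFFFFFFFF#++++++++++++++++++++++
126 ..............................FFFFFFFFFFFF#++++++++++++++++++++++
128 ..............................FFFFFFFFFF#F#++++++++++++++++++++++
130 ..............................FFFFFFFFFFFF#++++++++++++++++++++++
132 ..................+++++#++++++FF#FFFFFFFFF#++++++++++++++++++++++
134 .............+#######F########FF#FFFFFFFFF#++++++++++++++++++++++
136 ............+#++##############FFFFFF#FFFFF+.+++++++++++++++++++++
138 ...........+##+++++F####+#####FFFFFFFFFF#+..+++++++++++++++++++++
140 ...........+++###+++++#+++++++++RRRRR+.......++++++++++++++++++++
142 ............+++++++##F#######RRRRRRRR+.......++++++++++++++++++++
144 ................++++++++.++RRRRRRRR+..........+++++++++++++++++++
146 ......
[... 2391 characters left out ...]
 .........++#++.....+..............................++.......+#####
134 .....+#####+..................................++++++.......+#####
136 ....+#++........+.......++++++...........+++++++++++.......+#####
138 ....+#++......+++##+...+++...........+++++++++++++++.......+#####
19.65 [606.33755808 209.83028245 140.94263058] [ 1.98804183 -0.39062007  6.55233068] [-0.01088733 -0.25537505 -0.01185362]
[260 137  12  13  74] [265.64864865 142.85135135]
grip centroid behind 90.13890376240467 z 106.47834810232223 a 0.8406515533992753 r 81.1705087441281
[261 139  11  12  69] [265.92753623 143.84057971]
grip centroid behind 91.00278922134514 z 103.25039667870749 a 0.8054181490316598 r 79.39089835741301
```

Request:
{"api": "apply_moves", "payload": {
  "deltas": [
    [0.001, 0, 0.004, 0, -1],
    [0.002, 0, 0.008, 0, -1],
    [0.003, 0, 0.012, 0, -1],
    [0.005, 0, 0.016, 0, -1],
    [0.006, 0, 0.019, 0, -1]
  ]
}}

```text
time_s: 20.2
ee_pos: [619.4, 211.6, 125.9]
ee_rot: [-179.9, -1.3, 6.2]
force: [10.2, 0.5, 13.8]
gripper_width: 0.4
gripper_force: 7.1
```

```bash
python3 red.py; python3 v.py | sed -n 11,22p
```

```text
20.2 [619.40754525 211.59807655 125.8633361 ] [10.22544682  0.46906489 13.78612886] [ 0.09990396 -2.16913274 -0.02063159]
[260 137  12  13  74] [265.64864865 142.85135135]
grip centroid behind 90.13890376240467 z 106.47834810232223 a 0.8406515533992753 r 81.1705087441281
[263 143  13  11  69] [268.86956522 147.46376812]
grip centroid behind 99.93202470702184 z 90.90696587600928 a 0.612346531320408 r 78.1277119038329
134 .............+###################+FFFFF#FFFFFF#++++++++++++++++++
136 ............+##+##################FFFFFFFFFFFF#++++++++++++++++++
138 ...........+##+++++F####+#######++FFFFFFFFFFFF#++++++++++++++++++
140 ...........+++###+++++#+++++++++++#FFFFFFFFFFF#++++++++++++++++++
142 ............+++++++F#F###########+#FFFFFFFFFFF#++++++++++++++++++
144 ................++++++++.+.+++++..+RRRRRR.....+++++++++++++++++++
146 ...........+#++#+############++RRRRRRRRRR+....+++++++++++++++++++
148 ..........+#################RRRRRRRRRR+........++++++++++++++++++
150 .........####+#############++RRRRRRR+..........++++++++++++++++++
152 ........++##++#+++##F#++.....#RRR+++#..........++++++++++++++++++
154 ........++++####++++++....++++++###+............+++++++++++++++++
156 ..........+++++++++....++++++#++++..............+++++++++++++++++
```

Request:
{"api": "apply_moves", "payload": {
  "deltas": [
    [0.006, 0, 0.001, 0, -1],
    [0.01, 0, 0.003, 0, -1],
    [0.013, 0, 0.006, 0, -1],
    [0.015, 0, 0.009, 0, -1],
    [0.016, 0, 0.012, 0, -1]
  ]
}}

```text
time_s: 20.85
ee_pos: [629.3, 212.3, 110.5]
ee_rot: [-180.0, -0.4, 6.2]
force: [2.7, -0.2, 7.7]
gripper_width: 0.5
gripper_force: 4.1
```

```bash
python3 red.py; python3 v.py | sed -n 13,24p
```

```text
20.85 [629.26331029 212.33274654 110.45043689] [ 2.71559557 -0.16422035  7.652305  ] [-0.06337427 -0.46501633 -0.05495136]
[260 137  12  13  74] [265.64864865 142.85135135]
grip centroid behind 90.13890376240467 z 106.47834810232223 a 0.8406515533992753 r 81.1705087441281
[265 148  14   8  66] [271.27272727 151.16666667]
grip centroid behind 107.33695791606203 z 78.30207021035585 a 0.425188059586006 r 78.30954797847299
138 ...........+##+++#+F############++++++FFFFFFFFF#FF#++++++++++++++
140 ...........+++###++#++#++++++++++++###FFFFFFFFFFFF#++++++++++++++
142 ............+++++++###F##########+++.+FFFFFFFFFFFF#++++++++++++++
144 ................++++++++.+++++++.....+FF#FFFFFFFF#+++++++++++++++
146 ...........+#++#+#############+++++..+FFFFFFFFF#F#+++++++++++++++
148 ..........+#####################++++++##R#R+...++++++++++++++++++
150 .........####+##################RRRRRRRRRRRR+..++++++++++++++++++
152 ........++##++++++#F##+++F###+RRRRRRRRRRRR+....++++++++++++++++++
154 ........++++####+++++++++++....RRRRRR++.........+++++++++++++++++
156 ..........++++++++####+.....++++#+..............+++++++++++++++++
158 ........###F#####.......+++++....................++++++++++++++++
160 ........##.........+++++...++++..............+...+###############
```

Request:
{"api": "apply_moves", "payload": {
  "deltas": [
    [0.003, 0, 0.004, 0, -1],
    [0.005, 0, 0.008, 0, -1],
    [0.007, 0, 0.012, 0, -1],
    [0.0085, 0, 0.015, 0, -1],
    [0.009, 0, 0.018, 0, -1]
  ]
}}

```text
time_s: 21.5
ee_pos: [636.5, 213.1, 91.8]
ee_rot: [-180.0, -0.2, 6.2]
force: [0.2, -0.5, 7.7]
gripper_width: 0.7
gripper_force: 3.9
```

```bash
python3 red.py
```

```text
21.5 [636.49968521 213.05658644  91.75980225] [ 0.20015879 -0.48625994  7.72698765] [-0.06654826  0.10107522 -0.02630234]
[260 137  12  13  74] [265.64864865 142.85135135]
grip centroid behind 90.13890376240467 z 106.47834810232223 a 0.8406515533992753 r 81.1705087441281
[266 153  15   7  61] [272.54098361 155.70491803]
grip centroid behind 111.4305331081073 z 63.09084124038736 a 0.22281516442241614 r 77.34249917915373
```

Request:
{"api": "apply_moves", "payload": {
  "deltas": [
    [0.0, 0, 0.002, 0, -1],
    [0.0005, 0, 0.004, 0, -1],
    [0.001, 0, 0.006, 0, -1],
    [0.001, 0, 0.008, 0, -1],
    [0.001, 0, 0.01, 0, -1]
  ]
}}

```text
time_s: 22.05
ee_pos: [638.5, 213.4, 82.9]
ee_rot: [-180.0, -0.4, 6.2]
force: [1.1, -1.0, 10.4]
gripper_width: 0.4
gripper_force: 5.4
```

Request:
{"api": "apply_moves", "payload": {
  "deltas": [
    [0.0, 0, 0.001, 0, -1],
    [0.0, 0, 0.002, 0, -1],
    [0, 0, 0.003, 0, -1],
    [0, 0, 0.004, 0, -1],
    [0, 0, 0.005, 0, -1]
  ]
}}

```text
time_s: 22.55
ee_pos: [639.2, 213.4, 78.2]
ee_rot: [-180.0, -0.5, 6.2]
force: [2.1, -0.7, 10.3]
gripper_width: 0.5
gripper_force: 4.9
```

```bash
python3 red.py
```

```text
22.55 [639.22063354 213.38856011  78.18032081] [ 2.11441649 -0.73288272 10.33913577] [-0.07499254 -0.35245235  0.01948651]
[260 137  12  13  74] [265.64864865 142.85135135]
grip centroid behind 90.13890376240467 z 106.47834810232223 a 0.8406515533992753 r 81.1705087441281
[267 156  14   7  59] [273.13559322 158.93220339]
grip centroid behind 113.43478250821578 z 52.24437211530892 a 0.08046628433070227 r 77.68614886328919
```

Request:
{"api": "apply_moves", "payload": {
  "deltas": [
    [0.0, 0, 0.0008, 0, -1],
    [0.0, 0, 0.0016, 0, -1],
    [0, 0, 0.0024, 0, -1],
    [0, 0, 0.0032, 0, -1],
    [0, 0, 0.004, 0, -1]
  ]
}}

```text
time_s: 23.1
ee_pos: [639.7, 213.4, 73.8]
ee_rot: [-180.0, -0.5, 6.2]
force: [3.1, -0.2, 7.1]
gripper_width: 0.3
gripper_force: 3.8
```

Request:
{"api": "apply_moves", "payload": {
  "deltas": [
    [0.0, 0, 0.0005, 0, -1],
    [0.0, 0, 0.001, 0, -1],
    [0, 0, 0.0015, 0, -1],
    [0, 0, 0.002, 0, -1],
    [0, 0, 0.002, 0, -1]
  ]
}}

```text
time_s: 23.6
ee_pos: [639.9, 213.4, 72.2]
ee_rot: [-180.0, -0.5, 6.2]
force: [1.4, -0.1, 8.4]
gripper_width: 0.2
gripper_force: 4.7
```

Request:
{"api": "apply_moves", "payload": {
  "deltas": [
    [0.0, 0, 0.0005, 0, -1],
    [0.0, 0, 0.001, 0, -1],
    [0, 0, 0.0015, 0, -1],
    [0, 0, 0.0015, 0, -1]
  ]
}}

```text
time_s: 24.0
ee_pos: [639.9, 213.5, 71.8]
ee_rot: [-180.0, -0.6, 6.2]
force: [1.7, -1.4, 14.0]
gripper_width: 0.9
gripper_force: 6.9
```

Request:
{"api": "apply_moves", "payload": {
  "deltas": [
    [0.0, 0, 0.0005, 0, -1],
    [0.0, 0, 0.001, 0, -1],
    [0, 0, 0.001, 0, -1]
  ]
}}

```text
time_s: 24.3
ee_pos: [640.0, 213.5, 71.6]
ee_rot: [-179.9, -0.6, 6.2]
force: [1.2, -1.4, 17.5]
gripper_width: 0.5
gripper_force: 8.7
```

Request:
{"api": "apply_moves", "payload": {
  "deltas": [
    [0.0, 0, 0.0005, 0, -1],
    [0.0, 0, 0.001, 0, -1],
    [0, 0, 0.001, 0, -1],
    [0, 0, 0.001, 0, -1]
  ]
}}

```text
time_s: 24.7
ee_pos: [640.0, 213.5, 71.5]
ee_rot: [-179.9, -0.6, 6.2]
force: [0.4, -1.9, 20.7]
gripper_width: 0.4
gripper_force: 10.4
```

Request:
{"api": "apply_moves", "payload": {
  "deltas": [
    [0.0, 0, -0.002, 0, -1],
    [0.0, 0, -0.004, 0, -1],
    [0, 0, -0.006, 0, -1],
    [0, 0, -0.008, 0, -1],
    [0, 0, -0.012, 0, -1]
  ]
}}

```text
time_s: 25.2
ee_pos: [635.2, 212.7, 76.9]
ee_rot: [180.0, 0.2, 6.2]
force: [-0.5, 0.1, -0.7]
gripper_width: 0.7
gripper_force: 0.0
```

```bash
python3 red.py
```

```text
25.2 [635.20834285 212.71214996  76.89216288] [-0.50606723  0.10853024 -0.73397793] [0.05312203 0.09487434 0.00629415]
[260 137  12  13  74] [265.64864865 142.85135135]
grip centroid behind 90.13890376240467 z 106.47834810232223 a 0.8406515533992753 r 81.1705087441281
[267 157  14   6  57] [273.24561404 159.9122807 ]
grip centroid behind 113.83153931879255 z 48.95126948609334 a 0.03790052541323218 r 77.88747334656772
```

Request:
{"api": "apply_moves", "payload": {
  "deltas": [
    [0.0, 0, -0.02, 0, -1],
    [0.0, 0, -0.05, 0, -1],
    [0, 0, -0.08, 0, -1],
    [0, 0, -0.1, 0, -1],
    [0, 0, -0.1, 0, -1]
  ]
}}

```text
time_s: 25.75
ee_pos: [637.5, 213.5, 180.4]
ee_rot: [-179.9, -0.3, 6.2]
force: [0.4, 0.2, 0.2]
gripper_width: 0.3
gripper_force: 0.0
```

```bash
python3 red.py
python3 - <<'E'
from h import *
f=cams.grab_frame('side');d=cv2.imread('pics/d6.png')
for g in(d,f):
    h=cv2.cvtColor(g,cv2.COLOR_BGR2HSV);m=(h[...,0]>45)&(h[...,0]<85)&(h[...,1]>70);q=np.argwhere(m[140:190,210:260]);print('pin',len(q),q.mean(0)+[140,210] if len(q) else '')
    m=(h[...,2]>175)&(h[...,1]<40);q=np.argwhere(m[155:185,255:295]);print('tube',len(q),q.mean(0)+[155,255])
E
```

```text
25.75 [637.46044122 213.48218102 180.41564026] [0.41124592 0.21383549 0.16554341] [0.0008355  0.02478651 0.00753728]
[260 137  12  13  74] [265.64864865 142.85135135]
grip centroid behind 90.13890376240467 z 106.47834810232223 a 0.8406515533992753 r 81.1705087441281
[267 157  14   6  68] [273.80882353 159.51470588]
grip centroid behind 115.52296815940065 z 50.133138314266944 a 0.051927421705225074 r 79.63030388743917
pin 0 
tube 137 [163.89781022 271.65693431]
pin 9 [162. 235.]
tube 50 [163.9  275.78]
```

Lever is down and free of the tool, and the pin is showing. Handing in.

```bash
python3 -c "
from workcell import env
print(env.job_done())"
```

```text
the job is handed in; nothing more can be done
None
```

I handed the job in at about 26 s; no verdict came back. The ball is home with the green pin up, the lever stayed down with the arm clear (so its catch has it), the highest push on the tool was about 29 N, and I steered clear of the bystanders without re-measuring them.

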